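# Load the tape roll and hold the pinch rollers open

### The arm

A 7-joint arm with a two-finger parallel gripper is mounted at the origin on a cart in front of the work surface, level with it; the furniture and walls round the work are solid. World frame = base frame: x ahead of the robot, y to its left, z up, the work surface at z = 0. Lengths are in m, angles in degrees, forces in N, time in s.
With the tool pointing down it reaches from about 0.425 to 0.875 m from the base axis. Payload 4.7 kg.
Tool frame: the origin (TCP) lies at the very end of the fingers, on their centre line; the grasp point (between the pads) lies env.grip_point_offset behind it (env.grip_point_offset is the distance from the TCP to the grasp point, in m); z points along the fingers, y is the direction in which the jaws open and shut (so a half turn about z gives the same grasp; the last joint's range is limited). The gripper opens to 87 mm and grips with 3 to 60 N. Pads are 19 mm wide; open, the fingers measure 117 mm over their backs; the gripper's body (75 mm by 190 mm) begins 51 mm behind the grasp point.
Start: joints at [-74.307, 18.392, -4.016, 83.108, 1.295, 78.541, -3.26], TCP at [0.167, 0.628, 0.223] pointing down, gripper open.
Joint ranges: [-163.93, 163.93], [-17.29, 119.83], [-79.2, 71.16], [3.27, 140.29], [-89.18, 269.18], [5.43, 117.66], [-154.24, 154.24]. Speed limits (degrees/s): [147.25, 147.25, 180, 180, 180, 180, 180].

### API

Orientations are given as [roll, pitch, yaw] about the fixed x, y, z axes, in that order (R = Rz(yaw) Ry(pitch) Rx(roll)).
In Python, from cell import env gives the robot as it stands.
- The arm moves only by the tool send_rows, never from a script. Its argument "plan" is a list of rows, each a list of 7 numbers: the finger opening in mm, from 0 to 87, then the shift along the tool's x, y, z in mm, then the turn, a rotation vector about the tool's x, y, z in rad. A call has 1 to 12 rows; each row shifts and turns the commanded pose from where the row before left it, along the tool's axes as they then stand; what a row does not reach is not made up. A row lasts 1/10 s, in which the tool goes at most 50 mm and 8.59 degrees, less where a joint would pass 70% of its speed; a pose out of reach is approached as far as the arm can. A call is refused whole if a number of a shift passes 50 or a number of a turn 0.15, either way. A call with a gripper value outside its range is refused whole. The fingers move at their own pace and stop on an object; "grip_force" is the grip in N (left out, the last holds). Time passes only in rows, so rows that do not move let the fingers close. It gives the time, the measured TCP pose, the force and the opening at its end, in the units of the state.
- env.get_obs(): the state, without advancing time (a new reading comes with each control period).
- env.read_camera(name): name is "scene" or "top"; returns the picture (420x560x3 uint8, red, green, blue); there is no depth.
- env.get_calibration(name): a dict with "fx", "fy", "cx", "cy" (pixels), "extrinsics" (4x4, takes a point from camera to world coordinates). Camera axes: x right, y down, z forward; pixel columns grow to the right and rows downward; lengths in m; the calibration is good to about 2 mm. A picture is of the moment at which its call begins. get_calibration takes no time and is no camera call.
- env.sign_off(): hands the job in, once; it reports no verdict.
Trained networks look in the newest picture that a camera, given by its name, has taken for a name from the list of things; names that differ only in an ending like _2 or _b are one class to them, and where a whole thing is asked for, a point or a joint stands for the part that bears it (a point fixed in the world has none). Each returns a list of dicts, best first, with "confidence" (0 to 1); they miss things now and then, are a little off and sometimes report something else, mostly with a low value. They report only what shows in the picture. A call takes as long as a camera call.
- env.regions_of(camera, query): "region" (420x560 bool, what is visible of it) and "rect" ([left, top, right, bottom] in pixels, round what is visible of it).
The state is a dict: "time_s": time; "qpos": joint angles; "joint_velocities": joint speeds; "effort": joint torques, N m; "tool_pos": TCP position; "tool_rot": TCP orientation; "force": force on the tool from outside, world axes, zero at the start; "wrist_torque": the same for the moment, N m; "grip_width": finger opening in m.
Only numpy, scipy, OpenCV 4.12 (cv2) and the standard library are available. Lean on these libraries where they do the work, as an engineer would, in place of code of your own. Each camera call takes 0.05 s, during which the arm holds its last target. There are 200 camera calls.

### The job

The tape station is getting a new roll: take the carrier with the light-blue roll, hang it by its handle bar on the station's hook and let it go. Then push the red paddle of the spring-loaded lift lever down about half its travel, so that the black pointer stands in the green sector and the pinch rollers are open for a colleague to thread the tape, never on to the end of the red sector, and keep it pressed there: the job finishes while you are still holding the paddle down. Leave the carrier with the green roll and the other things where they stand.

Things in the scene. Friction and masses are not known exactly. Their poses are not given: they have to be found in the camera images.
- blue_carrier: Loose carrier (0.3 to 0.5 kg) with the light-blue tape roll. Two upright grey flat straps, 26 mm wide (y), 3 mm thick, 32 mm over their outer faces (x), 146 mm tall, joined at the top by a handle bar along x. Feet 68 x 72 mm. Origin: centre of underside, z up, x along roll axis and bar. Grip from above across x on the straps, about 135 mm up.
- blue_carrier_bar (a point): Middle of the blue carrier's handle bar: 10 mm thick, 26 mm long between the straps, at [0, 0, 143] mm from the carrier's origin. Below it the roll (88 mm across, 20 wide) has its axis at height 55 and its top at height 99 mm: a free window 39 mm high for the hook.
- green_carrier: The same carrier with the dark-green roll (98 mm across, 16 mm wide): a bystander. The two stand one before the other, left of the station; which is nearer the robot varies. Origin: centre of its underside.
- tape_station: Fixed tape station: base plate 90 x 215 x 10 mm (y from -65 to +150 mm), pinch rollers at its right, hook towards its left. Origin: on the bench under the rollers; z up, x = roller axis, away from the robot; y = from rollers to hook. Rollers, cheeks, quadrant: y -50 to +25 mm, below z 125 mm. Hook post 20 mm square, 183 tall at [34, 47] mm. A hung carrier's x lies along this x, either way round.
- hook_seat (a point): Where the bar rests: lowest point of the hook's upper face, at [0, 105, 168] mm in the station's frame, same axes. Hook: bent plate 16 mm wide (x), 5 mm thick, coming from the post's bracket at -y (arm 11 mm higher than the seat), dipping into a U and ending to +y in an upturned tip 16 mm away, 13 mm higher than the seat. The bar goes over the tip moving along -y, then down into the U.
- paddle_top (a point): Centre of the top face of the red paddle (36 x 38 mm) on the lift lever; moves with it. At rest at [-56, -112, 106] mm in the station's frame, tilted 0.22 rad; with the pointer in mid green it is level, 18 mm lower and 5 mm farther to -y. Push straight down; whole travel 35 mm.
- lift_lever (a joint): Lift lever angle, rad: 0 at rest (rollers shut), growing as the paddle goes down; springs back when let go. Green sector 0.15 to 0.29 (paddle 12 to 24 mm down; middle 0.22 = 18 mm), red from 0.29 to the stop at 0.42. The paddle takes about 6 N to start, 9 N in the green, 11 N at the end. Paddle centre 85 mm from the hinge.
- cards: Banded stack of white cards, 68 x 36 x 12 mm, bystander right of the station; origin centre of its underside.
- hex_key: Small black hex key, 77 mm long, 5 mm thick, bystander in front of the station; origin centre of its underside.
- pinch_spare: Spare green pinch roller, 42 mm across, 22 mm high, bystander in front of the station; origin centre of its underside.

How it is judged:
By the outcome, as a careful person would: the job done as asked, in the order asked, and still so for the second after the job is handed in, while the arm keeps its last pose, push and grip.
It also fails if it takes over 54 s, if anything falls off the work surface, if the arm or the gripper's body presses on something with over 40 N, if the wrist force passes 120 N, or if a joint passes its speed limit or range.

## Working session

There is one attempt and no reset: what is moved stays moved. The work goes in short steps, Python scripts to look and compute and a tool call to move; the robot and the scene stay as the last step left them, time stands still between calls to the robot, and variables do not carry over. Pictures are saved under pics/ and viewed, about 8 in all and at most 12, crops included, and the job is handed in when it is done.

Besides the shell and the picture viewer there is one more tool, called after "Call:" as name(argument=value, ...), one argument or row to a line, values as JSON. send_rows: Moves the arm, as the interface text tells. Its arguments: {"type":"object","properties":{"plan":{"type":"array"},"grip_force":{"type":"number"}},"required":["plan"]}

```bash
mkdir -p pics; ls; python3 - <<'E'
from cell import env
import cv2,numpy as np
o=env.get_obs()
for k,v in o.items(): print(k,np.round(v,4).tolist())
print(env.grip_point_offset)
for n in("scene","top"):
    im=env.read_camera(n); cv2.imwrite(f"pics/{n}0.png",im[:,:,::-1])
    c=env.get_calibration(n); print(n,c["fx"],c["fy"],c["cx"],c["cy"],np.round(c["extrinsics"],4).tolist())
    for q in ["blue_carrier","green_carrier","tape_station","hook_seat","paddle_top","blue_carrier_bar","cards","hex_key","pinch_spare"]:
        for r in env.regions_of(n,q)[:2]:
            ys,xs=np.nonzero(r["region"]); print(q,round(r["confidence"],2),np.round(r["rect"]).tolist(),xs.mean().round(1),ys.mean().round(1),len(xs))
E
```

```text
pics
time_s 0.0
qpos [-74.3072, 18.4387, -4.0167, 83.1744, 1.2954, 78.5392, -3.2605]
joint_velocities [0.0762, 0.0014, 0.0195, -0.0358, 0.0115, 0.0327, -0.0357]
effort [0.0003, -49.1279, -0.4037, -31.2538, -0.064, 0.0433, 0.0002]
tool_pos [0.1669, 0.6277, 0.2215]
tool_rot [-179.893, 0.0057, 165.1176]
force [0.5343, -1.014, 0.0492]
wrist_torque [0.0605, -0.0005, 0.0331]
grip_width 0.0871
0.0187
scene 501.7024770041059 501.7024770041059 279.8735648729708 208.72334728801508 [[0.7913, -0.4637, 0.3986, -0.0347], [-0.6114, -0.6065, 0.5083, -0.636], [0.0061, -0.6459, -0.7634, 1.125], [0.0, 0.0, 0.0, 1.0]]
blue_carrier 0.72 [223.0, 118.0, 252.0, 166.0] 236.3 143.3 758
green_carrier 0.58 [189.0, 138.0, 218.0, 189.0] 199.9 166.5 716
tape_station 0.77 [237.0, 167.0, 307.0, 258.0] 274.7 219.2 2991
hook_seat 0.71 [237.0, 168.0, 306.0, 259.0] 274.9 219.1 2927
paddle_top 0.74 [269.0, 207.0, 306.0, 256.0] 286.4 233.2 584
paddle_top 0.57 [236.0, 167.0, 305.0, 260.0] 274.6 218.5 3035
blue_carrier_bar 0.88 [222.0, 119.0, 252.0, 164.0] 236.3 144.2 729
hex_key 0.47 [224.0, 220.0, 244.0, 234.0] 234.1 225.
[... 255 characters left out ...]
126, 0.0201, 0.0157], [-0.0193, -0.0668, -0.9976, 1.5095], [0.0, 0.0, 0.0, 1.0]]
blue_carrier 0.8 [154.0, 172.0, 188.0, 200.0] 171.5 186.0 611
green_carrier 0.79 [160.0, 223.0, 190.0, 249.0] 176.1 235.2 656
green_carrier 0.63 [239.0, 197.0, 339.0, 242.0] 279.3 218.5 2655
tape_station 0.86 [236.0, 199.0, 344.0, 239.0] 279.4 218.7 2628
hook_seat 0.88 [239.0, 197.0, 343.0, 240.0] 279.3 218.4 2620
paddle_top 0.62 [284.0, 196.0, 340.0, 245.0] 304.7 222.0 561
blue_carrier_bar 0.95 [156.0, 176.0, 186.0, 201.0] 171.6 185.9 674
cards 0.54 [401.0, 216.0, 427.0, 243.0] 413.5 228.2 294
hex_key 0.66 [284.0, 198.0, 341.0, 244.0] 305.2 222.4 604
pinch_spare 0.46 [285.0, 243.0, 298.0, 255.0] 289.1 249.0 133
```

View pics/scene0.png

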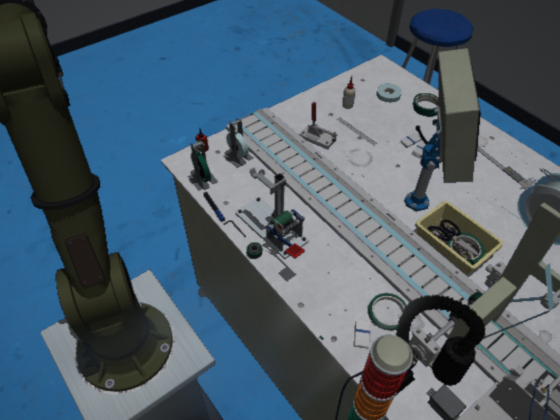

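View pics/top0.png

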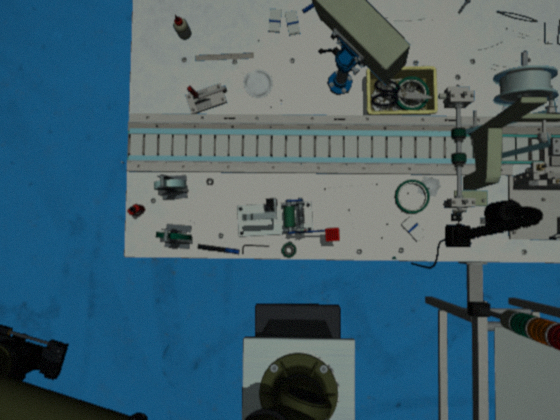

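Scene: the arm is at upper left. The blue carrier is at about (237,143) and the green one at (200,165). The station is at about (275,220), with the red paddle at (296,251). Top: blue carrier (171,186), green carrier (175,236), station plate x 237–312, paddle (332,234). Next I'll enlarge crops for detail.

```bash
python3 - <<'E'
import cv2,numpy as np
t=cv2.imread("pics/top0.png")[165:265,125:350]; s=cv2.imread("pics/scene0.png")[105:270,170:320]
cv2.imwrite("pics/tc.png",cv2.resize(t,(788,350),interpolation=cv2.INTER_CUBIC)) #3.5x
cv2.imwrite("pics/sc.png",cv2.resize(s,(540,594),interpolation=cv2.INTER_CUBIC)) #3.6x
E
```

```text
(no output)
```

View pics/tc.png

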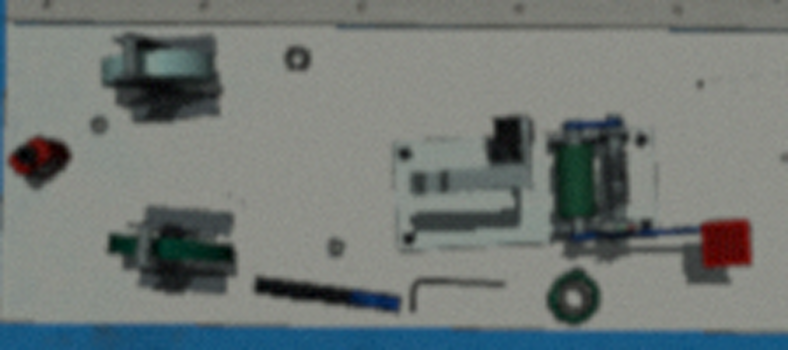

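View pics/sc.png

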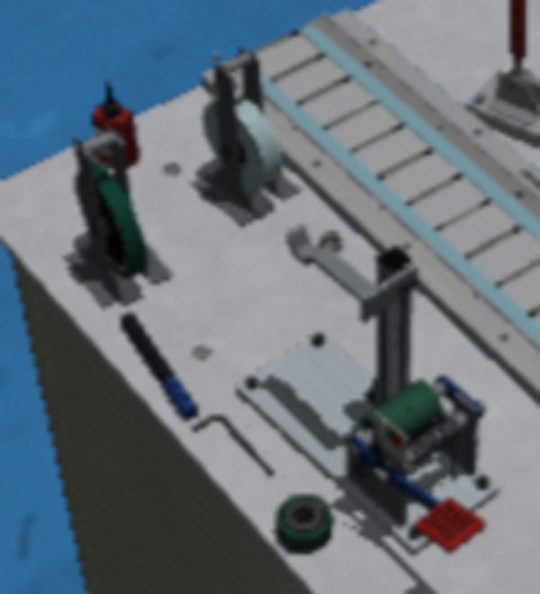

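The enlarged crops show the carriers' roll axes roughly along world x. The station plate corners, post top, hook tip and paddle are all clear. Next I'll fit the poses: station from keypoints, carrier by silhouette IoU on the network masks, with an overlay to check.

```bash
cat > h.py <<'E'
from cell import env
import cv2,numpy as np
from scipy.optimize import least_squares,minimize
C={n:env.get_calibration(n) for n in("scene","top")}
def proj(n,P):
    c=C[n];E=np.linalg.inv(c["extrinsics"]);p=np.atleast_2d(P)@E[:3,:3].T+E[:3,3]
    return np.c_[c["fx"]*p[:,0]/p[:,2]+c["cx"],c["fy"]*p[:,1]/p[:,2]+c["cy"]]
def T(q,P):
    c,s=np.cos(q[2]),np.sin(q[2]);P=np.atleast_2d(P)/1000.
    return np.c_[q[0]+c*P[:,0]-s*P[:,1],q[1]+s*P[:,0]+c*P[:,1],P[:,2]]
def box(x0,x1,y0,y1,z0,z1): return np.array([[x,y,z] for x in(x0,x1) for y in(y0,y1) for z in(z0,z1)],float)
a=np.linspace(0,2*np.pi,40)
def roll(r,w): return np.array([[x,r*np.cos(t),55+r*np.sin(t)] for x in(-w/2,w/2) for t in a])
def carrier(r=44,w=20): return [box(13,16,-13,13,0,146),box(-16,-13,-13,13,0,146),box(-13,13,-5,5,138,148),roll(r,w)]
def sil(n,q,parts,S=4):
    m=np.zeros((420*S,560*S),np.uint8)
    for p in parts:
        h=cv2.convexHull(((proj(n,T(q,p))+.5)*S-.5).round().astype(np.int32)); cv2.fillConvexPoly(m,h,1)
    return m>0
E
cat > fit.py <<'E'
from h import *
tc=lambda u,v:((u+.5)/3.5-.5+125,(v+.5)/3.5-.5+165)
sc=lambda u,v:((u+.5)/3.6-.5+170,(v+.5)/3.6-.5+105)
K=[("top",(-56,-112,106),tc(726,243)),("top",(45,150,10),tc(393,145)),("top",(-45,150,10),tc(396,250)),
("top",(45,-65,10),tc(657,133)),("scene",(-45,150,10),sc(236,386)),("scene",(45,-65,10),sc(497,492)),("scene",(-45,-65,10),sc(413,552)),
("scene",(45,150,10),sc(318,331)),("scene",(34,47,183),sc(396,257)),("scene",(-56,-112,106),sc(449,524)),("scene",(0,121,181),sc(297,235))]
f=lambda q:np.concatenate([(proj(n,T(q,P))-u)[0] for n,P,u in K])
r=least_squares(f,[.45,0,0],loss="soft_l1");qs=r.x
print("station",qs.round(4),np.degrees(qs[2]).round(2));print(f(qs).reshape(-1,2).round(1).tolist())
M={}
for n in C:
    env.read_camera(n); M[n]=env.regions_of(n,"blue_carrier")[0]["region"]
U={n:cv2.resize(M[n].astype(np.uint8),(2240,1680),interpolation=0)>0 for n in M}
def cost(q,v=0):
    o=[]
    for n in U:
        s=sil(n,q,carrier()); o.append((s&U[n]).sum()/(s|U[n]).sum())
    return o if v else -sum(o)
best=min((minimize(cost,[.50+dx,.32+dy,w],method="Nelder-Mead",options=dict(initial_simplex=np.array([.50+dx,.32+dy,w])+np.array([[0,0,0],[.02,0,0],[0,.02,0],[0,0,.2]]))) for dx in(0,.03) for dy in(0,) for w in(-.3,0,.3)),key=lambda r:r.fun)
qb=best.x;print("blue",qb.round(4),np.degrees(qb[2]).round(2),cost(qb,1))
np.savez("poses.npz",qs=qs,qb=qb)
out=[]
for n,(x0,y0,w,h),S,q,parts in [("top",(145,160,55,50),7,qb,carrier()+[box(-34,34,-36,36,0,4)]),("scene",(215,110,55,60),7,qb,carrier()+[box(-34,34,-36,36,0,4)]),
   ("top",(232,190,115,62),7,qs,0),("scene",(230,160,80,105),5.6,qs,0)]:
    im=cv2.imread(f"pics/{n}0.png")[y0:y0+h,x0:x0+w]; im=cv2.resize(im,None,fx=S,fy=S,interpolation=cv2.INTER_CUBIC)
    parts=parts or [box(-45,45,-65,150,0,10),box(24,44,37,57,0,183),box(-8,8,97,113,163,168),box(-74,-38,-131,-93,106,106)]
    for p in parts:
        hu=cv2.convexHull((((proj(n,T(q,p))-[x0,y0]+.5)*S-.5)).round().astype(np.int32)); cv2.polylines(im,[hu],True,(0,0,255),1)
    out.append(im)
cv=np.zeros((600,800,3),np.uint8)
def put(i,x,y,s):
    i=cv2.resize(i,None,fx=s,fy=s,interpolation=cv2.INTER_AREA);h,w=i.shape[:2];cv[y:y+h,x:x+w]=i[:600-y,:800-x]
put(out[0],0,0,.75);put(out[1],0,270,.75);put(out[2],300,0,.62);put(out[3],400,280,.54)
cv2.imwrite("pics/ov.png",cv)
E
python3 fit.py
```

```text
station [0.4918 0.0294 0.0631] 3.61
[[0.4, 1.4], [0.4, -0.4], [0.9, 0.8], [-0.6, -0.7], [-0.2, -0.2], [1.0, -1.0], [0.0, 0.0], [1.0, -0.1], [-0.3, 0.6], [-0.2, -0.0], [-0.9, -1.9]]
blue [0.5799 0.3683 0.1084] 6.21 [np.float64(0.768695652173913), np.float64(0.6291602167182663)]
```

View pics/ov.png

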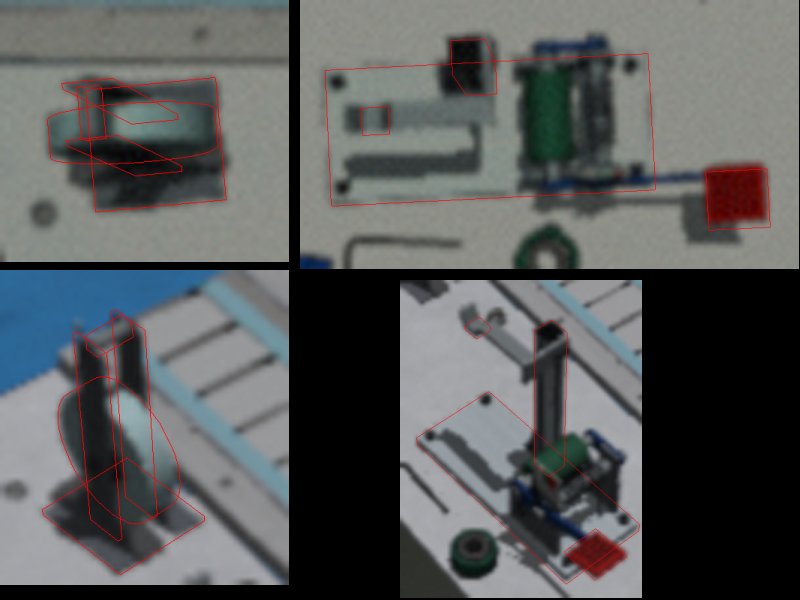

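The overlay agrees with both views: carrier outline and feet match, and the station plate, post and hook fit to about 1 px. The raised parts in the top view suggest x is about 2 mm larger. Next, a helper for the move distances.

```bash
cat > go.py <<'E'
from h import *
from scipy.spatial.transform import Rotation as Ro
def go(x,y,z,yaw):
    o=env.get_obs();R=Ro.from_euler("xyz",o["tool_rot"],degrees=True);p=o["tool_pos"]
    G=Ro.from_euler("xyz",[180,0,yaw],degrees=True)
    d=np.array([x,y,z])-p
    print("tcp",np.round(p*1000,1),"rot",o["tool_rot"].round(2),"J",o["qpos"].round(0),"F",o["force"].round(1),"w",round(o["grip_width"]*1000,1),"t",round(o["time_s"],2))
    print("shift now-frame mm",(R.inv().apply(d)*1000).round(1),"in goal frame",(G.inv().apply(d)*1000).round(1),"turn",(R.inv()*G).as_rotvec().round(4))
E
python3 - <<'E'
from go import *
z=np.load("poses.npz");qs,qb=z["qs"],z["qb"]
print("seat",T(qs,[0,105,168]).round(4),"paddle",T(qs,[-56,-112,106]).round(4))
go(qb[0],qb[1],.24,90+np.degrees(qb[2]))
E
```

```text
seat [[0.4852 0.1342 0.168 ]] paddle [[ 0.443  -0.0859  0.106 ]]
tcp [167.  628.2 222.6] rot [180.    -0.   165.12] J [-74.  18.  -4.  83.   1.  79.  -3.] F [ 0.3 -0.4 -0.1] w 86.7 t 1.2
shift now-frame mm [-465.9 -145.2  -17.4] in goal frame [-303.1  382.4  -17.4] turn [ 1.0000e-04 -0.0000e+00  1.2026e+00]
```

Call:
send_rows(
  plan=[
    [87,-10,-3,-17,0,0,0],
    [87,-41,-13,0,0,0,0],
    [87,-42,-13,0,0,0,0],
    [87,-42,-13,0,0,0,0],
    [87,-42,-13,0,0,0,0],
    [87,-42,-13,0,0,0,0],
    [87,-42,-13,0,0,0,0],
    [87,-42,-13,0,0,0,0],
    [87,-42,-13,0,0,0,0],
    [87,-42,-13,0,0,0,0],
    [87,-42,-13,0,0,0,0],
    [87,-37,-12,0,0,0,0],
  ],
  grip_force=25,
)

```text
time_s: 2.4
tool_pos: [0.5828, 0.3658, 0.2414]
tool_rot: [179.9, 0.1, 165.0]
force: [-0.3, 1.6, -0.3]
grip_width: 0.0866
```

Call:
send_rows(
  plan=[
    [87,0,0,0,0,0,0.15],
    [87,0,0,0,0,0,0.15],
    [87,0,0,0,0,0,0.15],
    [87,0,0,0,0,0,0.15],
    [87,0,0,0,0,0,0.15],
    [87,0,0,0,0,0,0.15],
    [87,0,0,0,0,0,0.15],
    [87,0,0,0,0,0,0.15],
    [87,0,0,0,0,0,0],
  ],
)

```text
time_s: 3.3
tool_pos: [0.5808, 0.3678, 0.2411]
tool_rot: [179.9, -0.0, 96.3]
force: [0.3, -0.5, -0.2]
grip_width: 0.0872
```

```bash
python3 - <<'E'
from go import *
z=np.load("poses.npz");qb=z["qb"]
go(qb[0],qb[1],.116,90+np.degrees(qb[2]))
out=[]
for n,(x0,y0,w,h),S in [("top",(140,150,70,60),5.7),("scene",(205,60,80,115),5)]:
    im=env.read_camera(n)[:,:,::-1]; cv2.imwrite(f"pics/{n}1.png",im)
    out.append(cv2.resize(im[y0:y0+h,x0:x0+w],None,fx=S,fy=S,interpolation=cv2.INTER_CUBIC))
H=max(o.shape[0] for o in out)
cv2.imwrite("pics/above.png",np.hstack([cv2.copyMakeBorder(o,0,H-o.shape[0],0,0,0) for o in out]))
E
```

```text
tcp [580.8 367.8 241.1] rot [ 1.7992e+02 -2.0000e-02  9.6310e+01] J [-50.  23.  21.  76.  -8.  82. -23.] F [ 0.3 -0.5 -0.2] w 87.2 t 3.3
shift now-frame mm [  0.5  -1.  125.1] in goal frame [  0.6  -0.8 125.1] turn [ 0.0015 -0.0004  0.0018]
```

View pics/above.png

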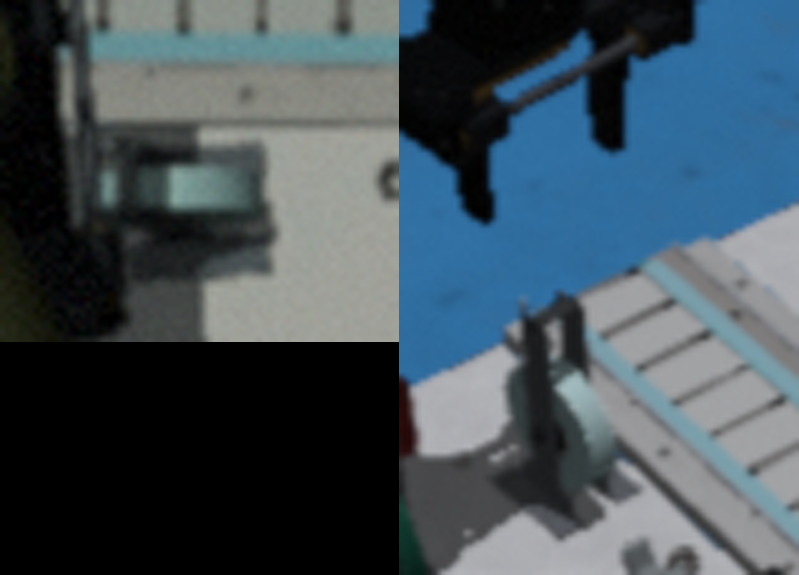

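The gripper sits straight above the carrier: fingertips at (478,220) and (610,148), midpoint column 544, against the carrier bar at about column 548. I'll descend and grip.

Call:
send_rows(
  plan=[
    [87,0.5,-1,30,0,0,0],
    [87,0,0,30,0,0,0],
    [87,0,0,25,0,0,0],
    [87,0,0,20,0,0,0],
    [87,0,0,20,0,0,0],
    [87,0,0,0,0,0,0],
    [87,0,0,0,0,0,0],
  ],
)

```text
time_s: 4.1
tool_pos: [0.5793, 0.3686, 0.1151]
tool_rot: [180.0, -0.0, 96.4]
force: [0.3, 0.2, 0.1]
grip_width: 0.0871
```

Call:
send_rows(
  plan=[
    [28,0,0,0,0,0,0],
    [28,0,0,0,0,0,0],
    [28,0,0,0,0,0,0],
    [28,0,0,0,0,0,0],
    [28,0,0,0,0,0,0],
    [28,0,0,0,0,0,0],
    [28,0,0,0,0,0,0],
    [28,0,0,0,0,0,0],
  ],
  grip_force=25,
)

```text
time_s: 4.9
tool_pos: [0.5793, 0.3688, 0.1146]
tool_rot: [180.0, -0.0, 96.4]
force: [1.5, -0.3, -0.4]
grip_width: 0.0326
```

Gripped at 32.6 mm, against an expected 32. I'll lift and check.

Call:
send_rows(
  plan=[
    [28,0,0,-5,0,0,0],
    [28,0,0,-20,0,0,0],
    [28,0,0,-25,0,0,0],
    [28,0,0,-25,0,0,0],
    [28,0,0,-5,0,0,0],
    [28,0,0,0,0,0,0],
    [28,0,0,0,0,0,0],
  ],
)

```text
time_s: 5.6
tool_pos: [0.5781, 0.3683, 0.1926]
tool_rot: [-179.8, 0.1, 96.4]
force: [-0.0, 0.3, -3.7]
grip_width: 0.032
```

```bash
python3 - <<'E'
from go import *
z=np.load("poses.npz");qs=z["qs"];qb=z["qb"]
s=T(qs,[2,150,0])[0]
print("approach 45mm left of seat:",s)
go(s[0],s[1],.195,90+np.degrees(qs[2]))
# where is roll now: light-blue colour centroid in scene/top vs predicted
for n in C:
    im=env.read_camera(n); cv2.imwrite(f"pics/{n}2.png",im[:,:,::-1])
    for r in env.regions_of(n,"blue_carrier")[:1]: print(n,r["confidence"],r["rect"],r["region"].sum())
x0,y0,w,h=205,60,80,115
im=cv2.imread("pics/scene2.png")
p=env.get_obs()["tool_pos"];yw=np.radians(env.get_obs()["tool_rot"][2]-90)
for P in carrier():
    P=T([p[0],p[1],yw],P+[0,0,0])+[0,0,p[2]+.0187-.135]
    pass
    S=5;hu=cv2.convexHull(((proj("scene",P)-[x0,y0]+.5)*S-.5).round().astype(np.int32))
    big=cv2.resize(im[y0:y0+h,x0:x0+w],None,fx=S,fy=S,interpolation=cv2.INTER_CUBIC) if 'big' not in globals() else big
    cv2.polylines(big,[hu],True,(0,0,255),1)
cv2.imwrite("pics/lift.png",big)
E
```

```text
approach 45mm left of seat: [0.4843434  0.17924241 0.        ]
tcp [578.1 368.3 192.6] rot [-1.7985e+02  8.0000e-02  9.6360e+01] J [-50.  24.  21.  80.  -9.  77. -23.] F [-0.   0.3 -3.7] w 32.0 t 5.6
shift now-frame mm [-177.5 -114.1   -1.8] in goal frame [-182.7 -105.5   -2.4] turn [-0.0027  0.0015  0.048 ]
scene 0.91 [220.7, 94.0, 249.9, 149.4] 821
top 0.68 [156.5, 169.9, 184.8, 197.4] 419
```

View pics/lift.png

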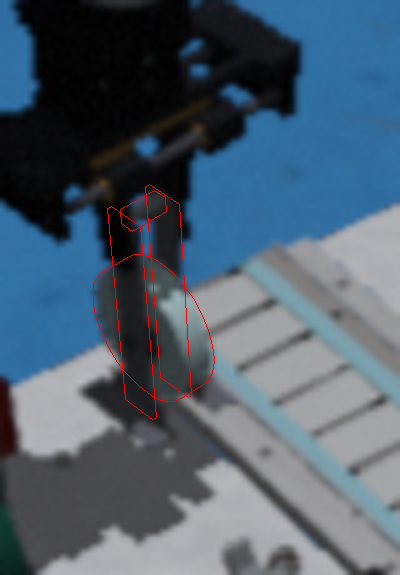

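The held carrier matches the model (outline over straps and roll), and the 3.7 N weight is plausible. The hook must fit in the 39 mm window, so the bar's underside has to be at z between 181 and 202 mm. I'll move to the approach point, 45 mm left of the seat, and lower to mid window.

Call:
send_rows(
  plan=[
    [28,-10,-4,0,0,0,0.024],
    [28,-20,-13,0,0,0,0.024],
    [28,-28,-18,0,0,0,0],
    [28,-30,-20,0,0,0,0],
    [28,-30,-18,0,0,0,0],
    [28,-28,-16,0,0,0,0],
    [28,-20,-12,0,0,0,0],
    [28,-15,-7,0,0,0,0],
    [28,0,0,10,0,0,0],
    [28,0,0,14,0,0,0],
    [28,0,0,0,0,0,0],
    [28,0,0,0,0,0,0],
  ],
)

```text
time_s: 7.0
tool_pos: [0.4833, 0.1817, 0.1693]
tool_rot: [-179.9, 0.1, 93.7]
force: [-0.0, 0.2, -3.3]
grip_width: 0.0315
```

```bash
python3 - <<'E'
from go import *
z=np.load("poses.npz");qs=z["qs"]
s=T(qs,[2,150,0])[0]
go(s[0],s[1],.1686,90+np.degrees(qs[2]))
o=env.get_obs();p=o["tool_pos"];yw=np.radians(o["tool_rot"][2]-90)
out=[]
for n,(x0,y0,w,h),S in [("top",(200,180,80,70),5.),("scene",(225,125,80,120),5)]:
    im=env.read_camera(n)[:,:,::-1]; cv2.imwrite(f"pics/{n}3.png",im)
    im=cv2.resize(im[y0:y0+h,x0:x0+w],None,fx=S,fy=S,interpolation=cv2.INTER_CUBIC)
    L=[(T([p[0],p[1],yw],P)+[0,0,p[2]-.1146],(0,0,255)) for P in carrier()]+[(T(qs,box(-6,10,97,121,163,168)),(0,255,0))]
    for P,c in L: cv2.polylines(im,[cv2.convexHull(((proj(n,P)-[x0,y0]+.5)*S-.5).round().astype(np.int32))],True,c,1)
    out.append(im)
H=max(o.shape[0] for o in out)
cv2.imwrite("pics/appr.png",np.hstack([cv2.copyMakeBorder(o,0,H-o.shape[0],0,0,0) for o in out]))
E
```

```text
tcp [483.3 181.7 169.3] rot [-1.799e+02  8.000e-02  9.369e+01] J [-47.   4.  25. 107.  -2.  70. -18.] F [-0.   0.2 -3.3] w 31.5 t 7.0
shift now-frame mm [-2.5  0.9  0.8] in goal frame [-2.5  0.9  0.7] turn [-0.0017  0.0014  0.0014]
```

View pics/appr.png

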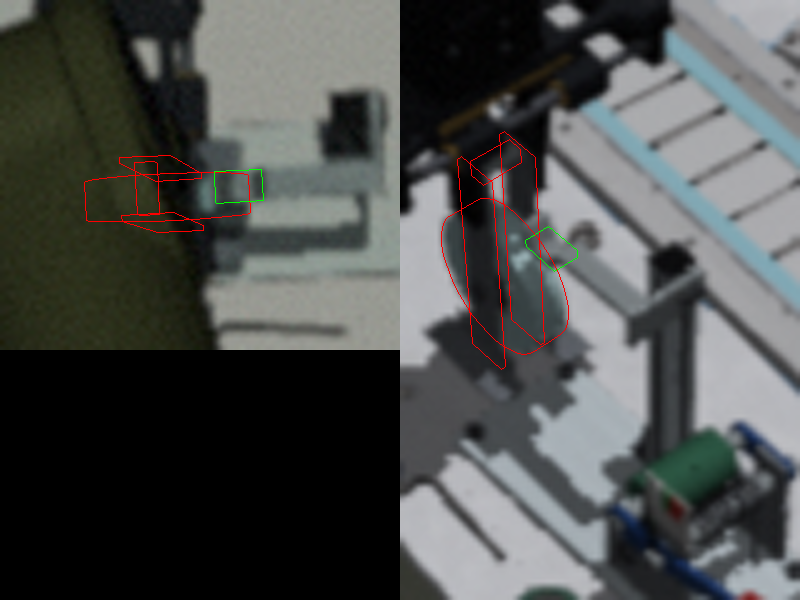

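Bar outline is in line with the hook; the hook in the top view sits about 1 mm further +x than my overlay. I'll move in along station −y (tool −x), with a +1.5 mm correction on tool y.

Call:
send_rows(
  plan=[
    [28,0,1.5,0,0,0,0],
    [28,-8,0,0,0,0,0],
    [28,-8,0,0,0,0,0],
    [28,-8,0,0,0,0,0],
    [28,-8,0,0,0,0,0],
    [28,-8,0,0,0,0,0],
    [28,-7.5,0,0,0,0,0],
    [28,0,0,0,0,0,0],
    [28,0,0,0,0,0,0],
  ],
)

```text
time_s: 8.0
tool_pos: [0.4882, 0.1336, 0.1706]
tool_rot: [180.0, -0.0, 93.6]
force: [-0.8, 1.0, -3.8]
grip_width: 0.0321
```

```bash
python3 - <<'E'
from go import *
z=np.load("poses.npz");qs=z["qs"]
s=T(qs,[2.5,105,0])[0]
go(s[0],s[1],.1446,90+np.degrees(qs[2]))
n,(x0,y0,w,h),S="scene",(235,130,85,70),8.
im=env.read_camera(n)[:,:,::-1]; cv2.imwrite(f"pics/{n}4.png",im)
cv2.imwrite("pics/over.png",cv2.resize(im[y0:y0+h,x0:x0+w],None,fx=S,fy=S,interpolation=cv2.INTER_CUBIC))
E
```

```text
tcp [488.2 133.6 170.6] rot [ 1.7999e+02 -3.0000e-02  9.3590e+01] J [-45.   2.  27. 108.  -1.  70. -13.] F [-0.8  1.  -3.8] w 32.1 t 8.0
shift now-frame mm [ 0.7 -0.5 26. ] in goal frame [ 0.8 -0.5 26. ] turn [ 0.0001 -0.0005 -0.0004]
```

View pics/over.png

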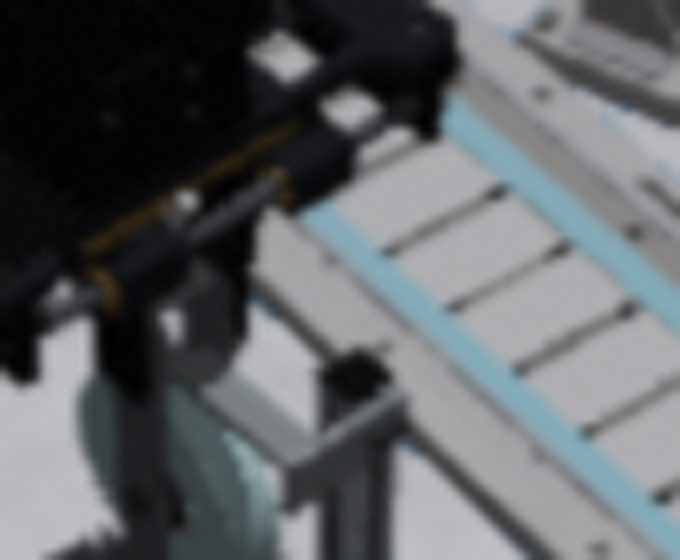

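The hook arm runs into the window between the straps, above the roll, with no contact force. I'll lower it gently.

Call:
send_rows(
  plan=[
    [28,0.5,0,6,0,0,0],
    [28,0,0,6,0,0,0],
    [28,0,0,5,0,0,0],
    [28,0,0,3,0,0,0],
    [28,0,0,2,0,0,0],
    [28,0,0,0,0,0,0],
    [28,0,0,0,0,0,0],
  ],
)

```text
time_s: 8.75
tool_pos: [0.4883, 0.1341, 0.1487]
tool_rot: [180.0, -0.0, 93.6]
force: [-0.2, -0.9, -4.8]
grip_width: 0.0319
```

Call:
send_rows(
  plan=[
    [28,0,0,1.5,0,0,0],
    [28,0,0,0,0,0,0],
    [28,0,0,0,0,0,0],
  ],
)

```text
time_s: 9.05
tool_pos: [0.4882, 0.1341, 0.1471]
tool_rot: [180.0, -0.0, 93.6]
force: [-0.0, 0.2, -4.4]
grip_width: 0.0318
```

Call:
send_rows(
  plan=[
    [28,0,0,1.5,0,0,0],
    [28,0,0,0,0,0,0],
    [28,0,0,0,0,0,0],
  ],
)

```text
time_s: 9.35
tool_pos: [0.4881, 0.134, 0.1455]
tool_rot: [-180.0, 0.0, 93.6]
force: [-0.3, -0.4, -3.4]
grip_width: 0.0318
```

Call:
send_rows(
  plan=[
    [28,0,0,1,0,0,0],
    [28,0,0,0,0,0,0],
    [28,0,0,0,0,0,0],
  ],
)

```text
time_s: 9.65
tool_pos: [0.4881, 0.1341, 0.1445]
tool_rot: [-180.0, -0.0, 93.6]
force: [0.1, 0.0, -3.8]
grip_width: 0.0317
```

Call:
send_rows(
  plan=[
    [28,0,0,1,0,0,0],
    [28,0,0,0,0,0,0],
    [28,0,0,0,0,0,0],
  ],
)

```text
time_s: 9.95
tool_pos: [0.4882, 0.1341, 0.1442]
tool_rot: [180.0, -0.0, 93.6]
force: [-2.6, -0.6, 3.1]
grip_width: 0.0318
```

Call:
send_rows(
  plan=[
    [28,0,0,1,0,0,0],
    [28,0,0,0,0,0,0],
    [28,0,0,0,0,0,0],
  ],
)

```text
time_s: 10.25
tool_pos: [0.4883, 0.1342, 0.1442]
tool_rot: [180.0, -0.1, 93.6]
force: [-6.1, -2.1, 10.6]
grip_width: 0.0317
```

Contact came at TCP z 144.2 mm (predicted 144.6), so the bar sits in the U. I'll ease off the push and release.

Call:
send_rows(
  plan=[
    [28,0,0,-1.5,0,0,0],
    [28,0,0,0,0,0,0],
    [40,0,0,0,0,0,0],
    [55,0,0,0,0,0,0],
    [70,0,0,0,0,0,0],
    [70,0,0,0,0,0,0],
    [70,0,0,0,0,0,0],
    [70,0,0,0,0,0,0],
  ],
)

```text
time_s: 11.05
tool_pos: [0.4882, 0.1341, 0.144]
tool_rot: [180.0, -0.0, 93.6]
force: [0.4, -0.2, 0.6]
grip_width: 0.0675
```

Call:
send_rows(
  plan=[
    [70,0,0,-5,0,0,0],
    [70,0,0,-20,0,0,0],
    [70,0,0,-30,0,0,0],
    [70,0,0,-30,0,0,0],
    [70,0,0,-30,0,0,0],
    [70,0,0,0,0,0,0],
  ],
)

```text
time_s: 11.65
tool_pos: [0.4905, 0.1348, 0.2639]
tool_rot: [179.6, -0.2, 93.6]
force: [0.1, -1.0, 0.6]
grip_width: 0.0699
```

```bash
python3 - <<'E'
from go import *
z=np.load("poses.npz");qs=z["qs"]
s=T(qs,[-54,-114,0])[0]
print(s); go(s[0],s[1],.26,90+np.degrees(qs[2]))
n,(x0,y0,w,h),S="scene",(225,110,95,155),3.85
im=env.read_camera(n)[:,:,::-1]; cv2.imwrite(f"pics/{n}5.png",im)
cv2.imwrite("pics/hung.png",cv2.resize(im[y0:y0+h,x0:x0+w],None,fx=S,fy=S,interpolation=cv2.INTER_CUBIC))
E
```

```text
[ 0.44509    -0.08776165  0.        ]
tcp [490.5 134.8 263.9] rot [179.56  -0.19  93.6 ] J [-45.  -1.  27. 100.   0.  80. -15.] F [ 0.1 -1.   0.6] w 69.9 t 11.65
shift now-frame mm [-219.2  -59.4    2.7] in goal frame [-219.2  -59.4    3.9] turn [ 0.0077 -0.0034 -0.0002]
```

View pics/hung.png

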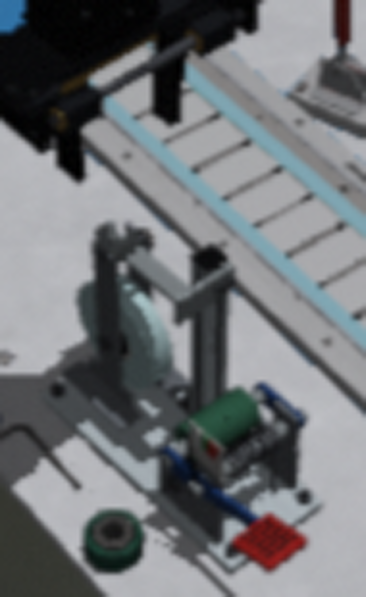

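The carrier hangs on the hook with the bar in the U behind the upturned tip (about (125,235)), the straps either side, and the gripper clear. Next I'll close the fingers and go over the paddle.

Call:
send_rows(
  plan=[
    [0,-15,-4,3,0.0077,-0.0034,0],
    [0,-25,-7,0,0,0,0],
    [0,-30,-8,0,0,0,0],
    [0,-30,-8,0,0,0,0],
    [0,-30,-8,0,0,0,0],
    [0,-30,-8,0,0,0,0],
    [0,-25,-7,0,0,0,0],
    [0,-20,-6,0,0,0,0],
    [0,-14,-3,0,0,0,0],
    [0,0,0,0,0,0,0],
    [0,0,0,0,0,0,0],
  ],
  grip_force=10,
)

```text
time_s: 12.8
tool_pos: [0.4428, -0.0876, 0.2566]
tool_rot: [-179.5, 0.2, 93.6]
force: [0.7, 0.2, -0.4]
grip_width: 0.0008
```

```bash
python3 - <<'E'
from go import *
z=np.load("poses.npz");qs=z["qs"]
s=T(qs,[-54,-114,0])[0]
go(s[0],s[1],.13,90+np.degrees(qs[2]))
# red paddle check per camera
for n in C:
    im=env.read_camera(n).astype(int); m=(im[:,:,0]>110)&(im[:,:,1]<70)&(im[:,:,2]<80)
    u=proj(n,T(qs,[-56,-112,106]))[0];yy,xx=np.mgrid[:420,:560];m&=np.hypot(xx-u[0],yy-u[1])<16
    print(n,"pred",u.round(1),"seen",xx[m].mean().round(1),yy[m].mean().round(1),m.sum())
E
```

```text
tcp [442.8 -87.6 256.6] rot [-1.7951e+02  1.6000e-01  9.3620e+01] J [-35. -10.  38. 108.   7.  81.   5.] F [ 0.7  0.2 -0.4] w 0.8 t 12.8
shift now-frame mm [1.000e-01 3.400e+00 1.266e+02] in goal frame [ -0.3   2.3 126.6] turn [-0.0086  0.0028  0.0001]
scene pred [294.1 250.1] seen 298.1 249.9 29
top pred [332.5 235.5] seen nan nan 0<stdin>:9: RuntimeWarning: Mean of empty slice.
  ret = ret.dtype.type(ret / rcount)
```

Call:
send_rows(
  plan=[
    [0,0,2,20,-0.008,0.003,0],
    [0,0,0,30,0,0,0],
    [0,0,0,30,0,0,0],
    [0,0,0,25,0,0,0],
    [0,0,0,15,0,0,0],
    [0,0,0,0,0,0,0],
    [0,0,0,0,0,0,0],
  ],
)

```text
time_s: 13.6
tool_pos: [0.4452, -0.0875, 0.1374]
tool_rot: [180.0, 0.0, 93.7]
force: [-0.2, -0.2, 0.8]
grip_width: 0.0
```

```bash
python3 - <<'E'
from go import *
z=np.load("poses.npz");qs=z["qs"]
s=T(qs,[-54,-114,0])[0]
go(s[0],s[1],.088,90+np.degrees(qs[2]))
E
```

```text
tcp [445.2 -87.5 137.4] rot [1.800e+02 5.000e-02 9.369e+01] J [-35.  -4.  41. 117.   3.  66.   9.] F [-0.2 -0.2  0.8] w 0.0 t 13.6
shift now-frame mm [-0.2 -0.1 49.4] in goal frame [-0.2 -0.1 49.4] turn [0.     0.0008 0.0014]
```

Call:
send_rows(
  plan=[
    [0,0,0,10,0,0,0],
    [0,0,0,10,0,0,0],
    [0,0,0,5,0,0,0],
    [0,0,0,0,0,0,0],
    [0,0,0,0,0,0,0],
  ],
)

```text
time_s: 14.1
tool_pos: [0.4449, -0.0883, 0.1121]
tool_rot: [180.0, 0.0, 93.6]
force: [0.4, 0.1, 0.2]
grip_width: 0.0008
```

Call:
send_rows(
  plan=[
    [0,0,0,4,0,0,0],
    [0,0,0,3,0,0,0],
    [0,0,0,0,0,0,0],
    [0,0,0,0,0,0,0],
  ],
)

```text
time_s: 14.5
tool_pos: [0.4458, -0.0893, 0.106]
tool_rot: [179.9, 0.1, 93.6]
force: [-1.2, -2.0, 5.6]
grip_width: 0.0007
```

Call:
send_rows(
  plan=[
    [0,0,0,4,0,0,0],
    [0,0,0,4,0,0,0],
    [0,0,0,0,0,0,0],
    [0,0,0,0,0,0,0],
  ],
)

```text
time_s: 14.9
tool_pos: [0.4463, -0.0901, 0.0983]
tool_rot: [179.8, 0.2, 93.6]
force: [-1.0, -3.9, 6.4]
grip_width: 0.0003
```

Call:
send_rows(
  plan=[
    [0,0,0,4,0,0,0],
    [0,0,0,4,0,0,0],
    [0,0,0,0,0,0,0],
    [0,0,0,0,0,0,0],
  ],
)

```text
time_s: 15.3
tool_pos: [0.4466, -0.091, 0.0906]
tool_rot: [179.8, 0.2, 93.5]
force: [-1.2, -5.7, 7.6]
grip_width: 0.0005
```

Call:
send_rows(
  plan=[
    [0,0,0,2.5,0,0,0],
    [0,0,0,0,0,0,0],
    [0,0,0,0,0,0,0],
    [0,0,0,0,0,0,0],
  ],
)

```text
time_s: 15.7
tool_pos: [0.4466, -0.0914, 0.0883]
tool_rot: [179.8, 0.2, 93.5]
force: [-0.8, -6.9, 9.1]
grip_width: 0.0006
```

```bash
python3 - <<'E'
from go import *
z=np.load("poses.npz");qs=z["qs"]
s=T(qs,[-56,-117,0])[0]; go(s[0],s[1],.088,93.6)
out=[]
for n,(x0,y0,w,h),S in [("scene",(258,195,65,72),8),("top",(270,185,85,70),3.2)]:
    im=env.read_camera(n)[:,:,::-1]; cv2.imwrite(f"pics/{n}6.png",im)
    out.append(cv2.resize(im[y0:y0+h,x0:x0+w],None,fx=S,fy=S,interpolation=cv2.INTER_CUBIC))
H=max(o.shape[0] for o in out)
cv2.imwrite("pics/press.png",np.hstack([cv2.copyMakeBorder(o,0,H-o.shape[0],0,0,0) for o in out]))
E
```

```text
tcp [446.6 -91.4  88.3] rot [179.79   0.24  93.53] J [-34.   0.  43. 120.   0.  59.  12.] F [-0.8 -6.9  9.1] w 0.6 t 15.7
shift now-frame mm [ 0.7 -3.3  0.2] in goal frame [ 0.7 -3.3  0.3] turn [ 0.0037  0.0043 -0.0012]
```

View pics/press.png

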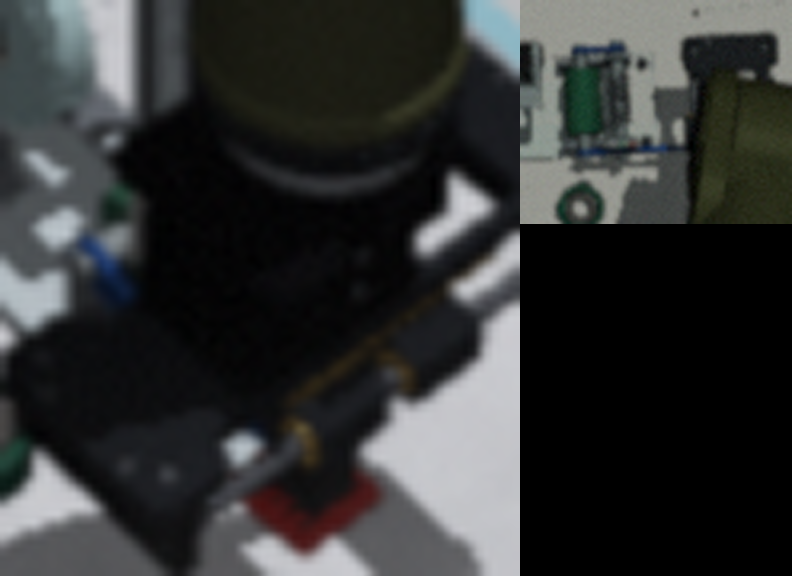

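The fingertip rests on the red paddle (red corners at about (247,507), (305,552) and (382,490) in the crop), but the gripper hides the pointer. I'll check the lever angle from the paddle corners, using the fitted station.

```bash
python3 - <<'E'
from go import *
qs=np.load("poses.npz")["qs"]
obs=np.array([[288.4,257.9],[295.7,263.6],[305.3,255.8]])
im0=np.array([[284.2,249.5],[294.5,257.3],[304.5,249.3]]) # rest corners from first crop
for th in (0,.08,.15,.22,.29,.36):
    d=th-.22; c,s=np.cos(d),np.sin(d)
    P=[]
    for x,l in((-74,-66),(-74,-104),(-38,-104)):   # along-lever position of paddle edges from hinge
        # hinge at y=-32,z=74; top face 14 above arm line
        P.append([x+0,-32+l*c-14*s, 74+14*c+l*s])
    u=proj("scene",T(qs,P)); print(th,u.round(1).tolist(),"err",(u-obs).round(1).tolist() if th else (u-im0).round(1).tolist())
im=cv2.imread("pics/scene6.png").astype(int)[:,:,::-1]; m=(im[:,:,0]>80)&(im[:,:,1]<50)&(im[:,:,2]<60); m[:245]=0; m[:, :280]=0; m[:,310:]=0;m[268:]=0
ys,xs=np.nonzero(m);print("red extents",xs.min(),xs.max(),ys.min(),ys.max())
for n in("scene","top"):
    for q in("blue_carrier","green_carrier"):
        for r in env.regions_of(n,q)[:1]: print(n,q,round(r["confidence"],2),r["rect"])
E
```

```text
0 [[283.7, 250.3], [293.8, 257.7], [304.5, 249.8]] err [[-0.5, 0.8], [-0.7, 0.4], [0.0, 0.5]]
0.08 [[284.2, 252.0], [294.4, 260.2], [305.1, 252.3]] err [[-4.2, -5.9], [-1.3, -3.4], [-0.2, -3.5]]
0.15 [[284.6, 253.4], [294.8, 262.3], [305.5, 254.4]] err [[-3.8, -4.5], [-0.9, -1.3], [0.2, -1.4]]
0.22 [[284.9, 254.7], [295.1, 264.3], [305.7, 256.4]] err [[-3.5, -3.2], [-0.6, 0.7], [0.4, 0.6]]
0.29 [[285.1, 256.0], [295.2, 266.1], [305.7, 258.2]] err [[-3.3, -1.9], [-0.5, 2.5], [0.4, 2.4]]
0.36 [[285.2, 257.2], [295.2, 267.8], [305.7, 259.9]] err [[-3.2, -0.7], [-0.5, 4.2], [0.4, 4.1]]
red extents 296 297 262 263
scene blue_carrier 0.57 [240.5, 166.3, 272.8, 221.6]
scene green_carrier 0.66 [190.5, 153.4, 219.1, 188.7]
top blue_carrier 0.77 [234.0, 207.6, 266.4, 231.6]
top green_carrier 0.59 [157.7, 223.2, 190.3, 249.3]
```

The two unobstructed corners put the lever at about 0.21–0.22 rad. That agrees with TCP z of 88.3 mm and 9.1 N. The blue carrier is still on the hook and the green one hasn't moved, so I'm handing in while holding.

```bash
python3 - <<'E'
from go import *
go(.4466,-.0914,.088,93.6)
print(env.sign_off())
E
```

```text
tcp [446.6 -91.4  88.3] rot [179.79   0.24  93.53] J [-34.   0.  43. 120.   0.  59.  12.] F [-0.9 -6.2  9.3] w 0.3 t 16.0
shift now-frame mm [ 0.  -0.   0.3] in goal frame [ 0.  -0.   0.3] turn [ 0.0037  0.0043 -0.0012]
the job is handed in; nothing more can be done
None
```

I hung the light-blue carrier on the station's hook and let it go. Then I pushed the red paddle about 18 mm down and handed the job in at 16.0 s, still holding it there.

**Carrier:** The bar touched the hook at tool height 144.2 mm, against 144.6 mm predicted. After release, the picture showed the bar in the U behind the tip. With the paddle pressed, the networks still found the blue carrier at the hook and the green one where it first stood.

**Paddle:** The tool was at 88.3 mm, with 88 mm expected for mid green, and the vertical force was 9.3 N, with about 9 N expected. Two visible paddle corners put the lever at about 0.21–0.22 rad, inside the green sector.

**Not confirmed:**
- **Pointer:** I could not see it, because the gripper hid it. The green position rests on height, force and those two corners.
- **Left paddle corner:** it did not match the model (about 3 px off); I took it to be hidden by the gripper.
- **Sideways drag:** about 6 N along −y remained on the tool while holding the paddle.
- **Other bystanders:** I did not re-check the cards, hex key or spare roller at the end.

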